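# Open the safety cap of the etchant bottle

### The arm

A 6-joint arm with a two-finger parallel gripper is mounted at the origin on a cart in front of the work surface, level with it; the furniture and walls round the work are solid. World frame = base frame: x ahead of the robot, y to its left, z up, the work surface at z = 0. Lengths are in mm, angles in rad, forces in N, time in s.
With the tool pointing down it reaches from about 400 to 825 mm from the base axis. Payload 7 kg.
Tool frame: the origin (TCP) lies between the finger pads, 19 mm behind the fingertips; this is the grasp point; z points along the fingers, y is the line along which they close (so a half turn about z gives the same grasp; the last joint's range is limited). The gripper opens to 85 mm and grips with 20 to 120 N. Pads are 22 mm wide; open, the fingers measure 114 mm over their backs; the gripper's body (76 mm by 85 mm) begins 54 mm behind the grasp point. The pads swing forward as they close: fully open they stand 13 mm farther back than shut.
Start: joints at [1.396, 0.359, 0.012, 0, -1.224, -0.288], TCP at [301.362, 603.967, 250.002] pointing down, gripper open.
Joint ranges: [-3.07, 3.07], [-1.43, 2.12], [-1.02, 1.25], [-3.03, 1.67], [-3.05, -0], [-3.03, 3.03]. Speed limits (rad/s): [2.39, 2.39, 3.01, 3.14, 3.14, 3.14].

### API

Orientations are given as a unit quaternion [w, x, y, z].
In Python, from cell import arm gives the robot as it stands.
- The arm moves only by the tool run_rows, called after "Emit:" in YAML: its name, and indented under it one key for each argument. Schema: {"type":"object","properties":{"rows":{"type":"array","items":{"type":"array","items":{"type":"number"},"minItems":6,"maxItems":6},"minItems":1,"maxItems":10},"jaw":{"type":"number"},"only":{"type":"string"},"quiet":{"type":"boolean"},"lines":{"type":"string"}},"required":["rows"],"additionalProperties":false}. rows is a list of rows, 1 to 10 of them, each of 6 numbers: dx, dy, dz in shares of 1000 mm (1.0 is 1000 mm), then a rotation vector rx, ry, rz in a scale on which 1.0 is pi rad; each row is the pose to reach, as a shift and turn from the pose commanded when the call began, along the tool's axes at that moment; what a row does not reach only later rows make up. A row lasts 1/8 s, in which the tool goes at most 62.5 mm and 0.188 rad, less where a joint would pass 70% of its speed; a pose out of reach is approached as far as the arm can. jaw is the finger opening in mm, set as the call begins (left out keeps the last). The fingers move at their own pace and stop on an object; the grip force is fixed at half the most. Time passes only in rows, so rows that do not move let the fingers close. The tool returns the time, the measured TCP pose, the force, the opening and the grip force at its end. only (a regular expression) keeps the lines of the reply that match it, lines (a string "A,B") keeps lines A to B, and quiet returns only ok. No shift or turn number may pass 1 either way. Input that does not fit is refused with a message, and nothing moves.
- arm.read_state(): the state, without advancing time (a new reading comes with each control period).
- arm.capture(name): name is "side" or "top" or "wrist"; returns (picture, depth): 384x512x3 uint8, red, green, blue; 384x512 float32, mm along the optical axis (not along the pixel's ray), 0 where there is no reading.
- arm.camera_model(name): a dict with "K" (3x3 intrinsics, pixels), "distortion" ([k1, k2, p1, p2, k3] as OpenCV has them; the pictures are not rectified), "T" (4x4, takes a point from camera to world coordinates). Camera axes: x right, y down, z forward; pixel columns grow to the right and rows downward; lengths in mm; the calibration is good to about 2 mm. A picture is of the moment at which its call begins: read the wrist's pose just before it. camera_model takes no time and is no camera call; for the wrist camera it gives the pose at the moment of the call.
- arm.finish_job(): hands the job in; it is judged then, once.
The state is a dict: "clock": time; "joint_positions": joint angles; "joint_velocities": joint speeds; "joint_torque": joint torques, N m; "ee_pos": TCP position; "tool_rot": TCP orientation; "force": force on the tool from outside, world axes, zero at the start; "moment": the same for the moment, N m; "finger_gap": finger opening in mm; "grip_force": force on a finger pad.
Only numpy, scipy, OpenCV 4.12 (cv2) and the standard library are available. Lean on these libraries where they do the work, as an engineer would, in place of code of your own. Each camera call takes 0.05 s, during which the arm holds its last target. There are 200 camera calls.

### The job

Open the etchant bottle that stands in its holder: pinch the two blue tabs of the red safety cap together and, without forcing it, unscrew the cap counter-clockwise until it comes off the neck, keeping hold of it as it frees. Carry it upright to the steel drip tray, lower it near the middle so that it stands flat on the tray floor, thread side down, and only then let go; do not disturb the other things.

Things in the scene. Friction and masses are not known exactly. Their poses are not given: they have to be found in the camera images.
- bottle: White square wide-mouth bottle, 91 mm square, keyed in a grey bench holder 124 mm square; the two are one fixed piece that cannot turn or slide. Origin: centre of the holder's underside on the worktop, on the neck's axis; z up. A round collar, radius 33.5 mm, has its top at 114 mm; above it stands the neck, radius 18 mm, rim at 151.5 mm, with one coarse right-hand thread of 10 mm lead.
- lock_stop (a point): Top of one of two small lock stops on the bottle's collar, 120.5 mm above the bottle's origin, radius 30 to 34 mm, 27 degrees counter-clockwise of the bottle's +y direction (the other is 27 degrees beyond -y). While the cap is screwed home and a tab is out, the stop blocks that tab, so that the cap cannot be turned counter-clockwise.
- cap: Red ribbed screw cap, 56 mm wide, 40 mm high, 0.08 to 0.12 kg. Origin: centre of its lower edge; z up along its axis. At the start it is screwed home: lower edge 115.5 mm above the bottle's origin, x and y axes along the bottle's. Two blue spring tabs stand out of its sides along its +y and -y. Keep fingertips over 5 mm above its lower edge until it has climbed, to pass over the lock stops.
- cap_grip (a point): Point on the cap's axis, 30 mm above its lower edge: a TCP here, fingers down, closing along the cap's y, takes both tabs, with the tips clear of the stops. Unscrew counter-clockwise seen from above: the cap climbs 10 mm a turn (1 mm play up or down) and is free after at most 1.4 turns (8.8 rad), 14 mm up. It then lies loose on the neck; 30 mm above screwed home it is clear of it.
- tab_face (a point): Middle of the outer face of the tab on the cap's +y side; the other tab is its mirror image. Tab: 18 mm wide, flat upright face from 2 to 34 mm above the cap's lower edge, 65 mm over both faces at rest, 57 mm pressed in, still just proud of the skirt; a squeeze of 20 N or more holds both in and can turn the cap by them. Past 30 degrees of turn the lock plays no further part.
- safety_tab_left (a joint): Spring tab on the cap's +y side: 0 out, 0.004 m fully in; 2 N to start, 6 N fully in. Both must be fully in to pass the stops. Let go on the thread, the cap stays where it is and turns easily; regrip it by the tabs, or by the ribbed skirt at 90 degrees to them.
- safety_tab_right (a joint): Spring tab on the cap's -y side: as the other, 0 out, 0.004 m fully in.
- tray: Square steel drip tray, 160 mm outside, 18 mm high, flat floor 150 mm square and 3 mm thick, sides leaning outward, 0.7 kg, loose. Origin: centre of its underside; z up. The cap standing flat in it has its lower edge 3 mm above the tray's origin.
- cotton_tin: Round tin, 67 mm diameter, 40 mm high, with a green lid, loose; leave alone. Origin: centre of its underside.
- specimen_a3: Round metal specimen, 36 mm diameter, 22 mm high, loose; leave alone. Origin: centre of its underside.
- specimen_a4: Round metal specimen, 42 mm diameter, 16 mm high, loose; leave alone. Origin: centre of its underside.

How it is judged (in metres and radians):
On the way, in this order (a step that is already met when the one before it is completed fails the run):
1. the cap has come off the neck and is held, upright, at least 30 mm above its screwed-home height (z of cap in the frame of bottle above 0.1455 m and contact force between the fingers and cap above 0.5 N and angle between cap's own z axis and vertical below 0.4 rad), for 0.2 s.
2. the cap stands on the tray floor while the fingers still hold it (z of cap in the frame of tray between 0 and 0.008 m and horizontal distance between cap and tray below 0.06 m and contact force between the fingers and cap above 0.5 N), for 0.05 s.
At the end, for the whole second after the job is handed in: the cap stands flat and upright on the tray floor (within 0.1 rad, lower edge within 3 mm of the floor), its centre within 50 mm of the tray's centre along each side, let go and at rest (x of cap in the frame of tray between -0.05 and 0.05 m and y of cap in the frame of tray between -0.05 and 0.05 m and z of cap in the frame of tray between 0 and 0.006 m and angle between each of cap, tray's own z axis and vertical below 0.1 rad and linear speed of cap below 0.02 m/s); the robot touches nothing.
It fails at once if the cap is forced: more than 100 N between cap and bottle (contact force between cap and bottle above 100 N).
It fails at once if the cap is tipped by more than about 35 degrees (angle between cap's own z axis and vertical above 0.6 rad).
It fails at once if the cap falls or is set down outside the tray (height (world z) of cap below 0.015 m and horizontal distance between cap and tray above 0.1 m).
It fails at once if the cotton tin or a specimen is displaced by more than 30 mm (distance of any of cotton_tin, specimen_a3, specimen_a4 from where it was at the start of the episode above 0.03 m).
It also fails if it takes over 72 s, if anything falls off the work surface, if the arm or the gripper's body presses on something with over 40 N, if the wrist force passes 120 N, or if a joint passes its speed limit or range.

## Working session

There is one attempt and no reset: what is moved stays moved. The work goes in short steps, Python scripts to look and compute and a tool call to move; the robot and the scene stay as the last step left them, time stands still between calls to the robot, and variables do not carry over. Pictures are saved under pics/ and viewed, at most 10 in all, crops included, and the job is handed in when it is done.

```bash
ls; mkdir -p pics; python3 - <<'E'
from cell import arm
import cv2, numpy as np
s=arm.read_state();print(s)
for n in("top","side"):
    p,d=arm.capture(n);cv2.imwrite(f"pics/{n}0.png",p[:,:,::-1]);m=arm.camera_model(n);np.savez(f"pics/{n}0.npz",p=p,d=d,**{k:np.array(v) for k,v in m.items()})
    print(n,np.round(m["T"],3).tolist(),m["K"],m["distortion"])
E
```

```text
cell.py
pics
{'clock': 0.0, 'joint_positions': array([ 1.39608591e+00,  3.59374626e-01,  1.10527953e-02, -2.96065610e-04,
       -1.22409106e+00, -2.88109962e-01]), 'joint_velocities': array([-0.00075685,  0.00031335, -0.00079588,  0.00074608, -0.00082594,
        0.00121584]), 'joint_torque': array([ 3.90681626e-04, -5.83314443e+01,  2.93419129e+01,  6.93670884e+00,
       -5.96267069e-03,  4.14770989e-05]), 'ee_pos': array([301.20171988, 603.57526756, 249.07868624]), 'tool_rot': array([ 8.14871942e-04,  9.73332044e-01, -2.29399345e-01, -9.31551595e-05]), 'force': array([ 0.37374953,  0.35588882, -0.03791562]), 'moment': array([-0.01534414, -0.00133938,  0.00993202]), 'grip_force': 0.0, 'finger_gap': 85.53013942920907}
top [[0.006, -0.988, 0.156, 487.03], [-1.0, -0.005, 0.01, 17.182], [-0.009, -0.156, -0.988, 1037.825], [0.0, 0.0, 0.0, 1.0]] [[379.26591358   0.         258.30307777]
 [  0.         379.26591358 194.91309582]
 [  0.           0.           1.        ]] [-0.03224585  0.          0.          0.          0.        ]
side [[1.0, 0.018, -0.008, 619.131], [0.017, -0.604, 0.797, -698.82], [0.009, -0.797, -0.604, 645.848], [0.0, 0.0, 0.0, 1.0]] [[409.3759406    0.         252.3808452 ]
 [  0.         409.3759406  187.84320105]
 [  0.           0.           1.        ]] [0.00505625 0.         0.         0.         0.        ]
```

View pics/top0.png

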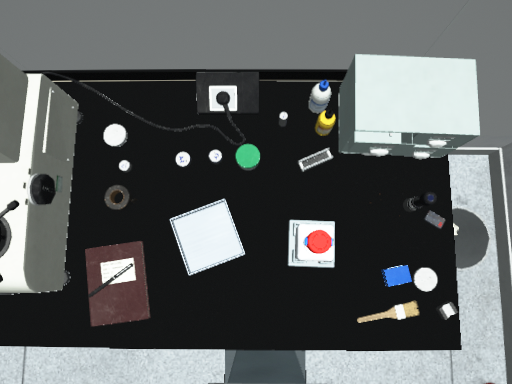

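View pics/side0.png

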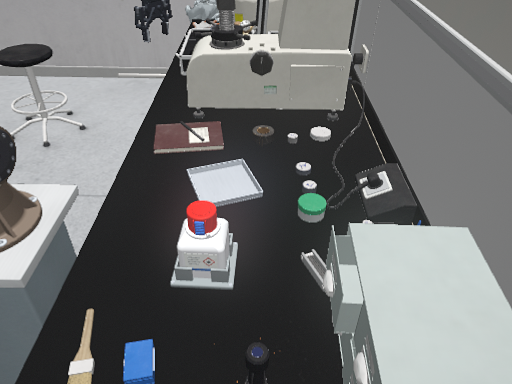

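The top view shows the bottle and red cap at about (318,242), with a blue tab at (305,241), and the tray at (207,237). The tin is at (248,156) and the specimens at (183,159) and (215,156). In the side view, a blue tab faces the camera at (200,228), so the tabs lie roughly along world ±y.

```bash
cat >h.py <<'E'
import numpy as np,cv2
def cloud(f):
    z=np.load(f);d=z['d'];h,w=d.shape
    uv=np.stack(np.meshgrid(np.arange(w),np.arange(h)),-1).reshape(-1,1,2).astype(float)
    n=cv2.undistortPoints(uv,z['K'],z['distortion']).reshape(h,w,2)
    P=np.dstack([n[...,0]*d,n[...,1]*d,d])@z['T'][:3,:3].T+z['T'][:3,3]
    P[d==0]=np.nan
    return z['p'].astype(int),P
E
python3 - <<'E'
from h import *
for n in("top","side"):
    p,P=cloud(f"pics/{n}0.npz");r,g,b=p[...,0],p[...,1],p[...,2]
    X,Y,Z=P[...,0],P[...,1],P[...,2]
    print(n)
    roi=(X>400)&(X<650)&(Y>-260)&(Y<-40)
    red=roi&(r>150)&(g<90)&(b<90); zt=np.nanpercentile(Z[red],80)
    t=red&(Z>zt-6); q=P[t];c,rad=cv2.minEnclosingCircle(q[:,:2].astype(np.float32))
    print("cap top z",zt,t.sum(),"mean",q.mean(0),"circ",c,rad)
    blue=roi&(b>r+50)&(b>g+40);print("blue",blue.sum(),np.nanmean(P[blue],0),np.nanmin(P[blue],0),np.nanmax(P[blue],0))
    def rect(m,name):
        m=m.astype(np.uint8); k,l,s,_=cv2.connectedComponentsWithStats(m); 
        i=1+np.argmax(s[1:,4]); q=P[l==i]; q=q[~np.isnan(q).any(1)]
        print(name,len(q),cv2.minAreaRect(q[:,:2].astype(np.float32)),"z",np.percentile(q[:,2],[5,50,95]))
    rect(roi&(Z>3)&(Z<40),"holder"); rect(roi&(Z>3),"holderall"); rect(roi&(Z>75)&(Z<112),"bottle")
    tr=(X>400)&(X<660)&(Y>20)&(Y<290)&(r>90)&(Z<40)&(abs(r-b)<60)
    rect(tr,"tray")
    gr=(g>r+40)&(g>b+20)&(X>500);rect(gr,"tin")
E
python3 - <<'E'
import cv2
p=cv2.imread('pics/top0.png')[205:280,270:350];q=cv2.imread('pics/side0.png')[190:300,150:260]
cv2.imwrite('pics/c1.png',cv2.hconcat([cv2.resize(p,(400,400),interpolation=2),cv2.resize(q,(400,400),interpolation=2)]))
E
```

```text
top
cap top z 156.84078169397978 196 mean [ 517.75034538 -114.45255233  155.67808047] circ (518.26953125, -113.8558349609375) 27.757701873779297
blue 24 [520.35084848 -92.8520639  146.35422995] [ 510.58604308 -146.49806134  115.9516126 ] [528.70283476 -83.16429592 151.14741708]
holder 601 ((521.4599609375, -114.768798828125), (131.8116455078125, 128.76869201660156), 0.3647836744785309) z [ 9.3746028  13.15899793 24.27751231]
holderall 2153 ((521.343505859375, -117.27110290527344), (131.83407592773438, 133.6013946533203), 0.2317778766155243) z [ 10.99759683  98.97918107 156.64196978]
bottle 732 ((519.85400390625, -115.99147033691406), (91.50299072265625, 91.47432708740234), 88.1404800415039) z [ 89.70994678 100.51040265 107.00093258]
tray 3639 ((537.0958251953125, 167.9492645263672), (165.9145965576172, 165.0307159423828), 21.003948211669922) z [ 0.25624681  3.72993228 18.43144324]
tin 484 ((757.2391967773438, 59.53759002685547), (73.09768676757812, 64.89234161376953), 32.65080642700195) z [33.0297889  39.20662116 42.25036178]
side
cap top z 156.26250969371574 481 mean [ 519.27240548 
[... 300 characters left out ...]
20703, 125.1556167602539), 87.66825866699219) z [ 8.09557411 14.19983805 36.6601725 ]
holderall 4443 ((519.53466796875, -118.81246948242188), (124.79602813720703, 125.1556167602539), 87.66825866699219) z [ 11.92870424  79.72639633 155.7466295 ]
bottle 1236 ((518.8817749023438, -120.79347229003906), (89.15237426757812, 90.7503890991211), 87.99176025390625) z [ 78.17263175  98.34301123 107.31276976]
tray 2517 ((535.0362548828125, 179.1801300048828), (171.16212463378906, 193.56118774414062), 21.408233642578125) z [ 1.39647168  3.94281122 18.6085075 ]
tin 512 ((752.4608764648438, 54.2620964050293), (66.08685302734375, 66.5584487915039), 38.735164642333984) z [28.32347179 38.88473187 41.10493421]
```

View pics/c1.png

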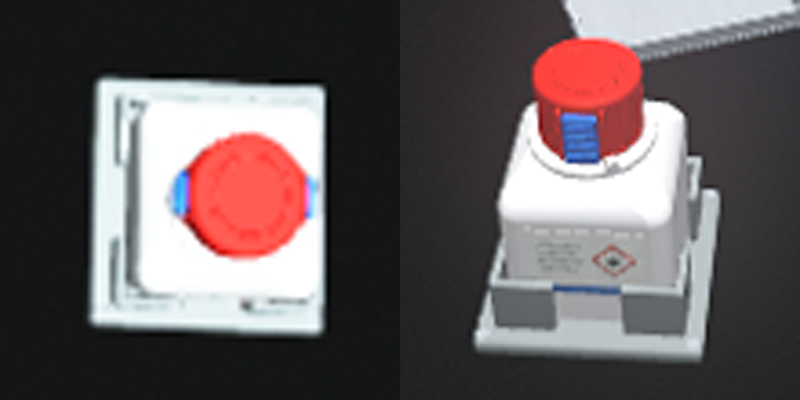

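The crop shows both tabs along ±y, with the left one slightly towards +x. That agrees with the holder's yaw of about -2°. The cap axis is near (519,-117); I'll refine it with the wrist camera from above.

The manual's scale: shifts go in shares of 1000 mm and turns go in shares of pi rad. Converting my numbers, 548 mm / 1000 = 0.548, 516 mm / 1000 = 0.516, 1.88 rad / 3.1416 = 0.5984.

```bash
cat >goal.py <<'E'
import sys,numpy as np
from scipy.spatial.transform import Rotation as R
from cell import arm
# goal x y z yaw(tool x) -> row in tool axes from the measured pose
def row(g,yaw):
    s=arm.read_state();q=s['tool_rot'];r=R.from_quat([q[1],q[2],q[3],q[0]])
    G=R.from_euler('z',yaw)*R.from_euler('x',np.pi)
    d=r.inv().apply(np.array(g)-s['ee_pos']);v=(r.inv()*G).as_rotvec()
    X=r.as_matrix()[:,0]
    print("row",np.round(d,2),np.round(v,4),"yaw",round(np.arctan2(X[1],X[0]),4),"ee",s['ee_pos'].round(2),"q",s['joint_positions'].round(3),"F",s['force'].round(1),"M",s['moment'].round(2),"t",s['clock'],s['finger_gap'],s['grip_force'])
if __name__=="__main__":
    a=list(map(float,sys.argv[1:])); row(a[:3],a[3])
E
python3 goal.py 519 -117 260 -3.177
```

```text
row [516.71 547.53  -9.95] [ 3.0000e-04 -2.0000e-03  2.7141e+00] yaw -0.4629 ee [301.18 603.63 249.18] q [ 1.396  0.359  0.011 -0.    -1.224 -0.288] F [ 0.2 -0.  -0.4] M [-0.01 -0.04  0.02] t 0.1 85.32150329787156 0.0
```

Emit:
run_rows:
  rows:
    - [0.052,0.055,-0.001,0,0,0.0598]
    - [0.103,0.11,-0.002,0,0,0.1197]
    - [0.155,0.164,-0.003,0,0,0.1795]
    - [0.206,0.219,-0.004,0,0,0.2394]
    - [0.258,0.274,-0.005,0,0,0.2992]
    - [0.31,0.329,-0.006,0,0,0.3591]
    - [0.361,0.384,-0.007,0,0,0.4189]
    - [0.413,0.438,-0.008,0,0,0.4787]
    - [0.464,0.493,-0.009,0,0,0.5386]
    - [0.516,0.548,-0.01,0,0,0.5984]
  jaw: 85

```text
clock: 1.35
ee_pos: [481.6, 3.6, 258.5]
tool_rot: [0.0, -0.388, 0.921, 0.0]
force: [1.7, 0.6, 0.0]
finger_gap: 84.8
grip_force: 0.0
```

```bash
python3 goal.py 519 -117 260 -3.177
```

```text
row [  60.27 -110.95   -1.55] [1.000e-04 5.000e-04 8.334e-01] yaw -2.3436 ee [481.65   3.61 258.47] q [ 0.417  0.029 -0.386 -0.    -1.155 -1.19 ] F [1.7 0.6 0. ] M [ 0.11 -0.23 -0.02] t 1.35 84.7953917593925 0.0
```

Converted, -111 mm / 1000 = -0.111, -88 mm / 1000 = -0.088, 0.833 rad / 3.1416 = 0.2652.

Emit:
run_rows:
  rows:
    - [0.012,-0.022,0,0,0,0.0532]
    - [0.024,-0.044,-0.001,0,0,0.106]
    - [0.036,-0.066,-0.001,0,0,0.1592]
    - [0.048,-0.088,-0.001,0,0,0.2123]
    - [0.06,-0.111,-0.0015,0,0,0.2652]
    - [0.06,-0.111,-0.0015,0,0,0.2652]
    - [0.06,-0.111,-0.0015,0,0,0.2652]
    - [0.06,-0.111,-0.0015,0,0,0.2652]

```text
clock: 2.35
ee_pos: [519.7, -114.1, 259.8]
tool_rot: [-0.0, 0.014, 1.0, 0.0]
force: [-0.6, 0.0, 0.6]
finger_gap: 84.6
grip_force: 0.0
```

```bash
python3 goal.py 519 -117 260 -3.177
python3 - <<'E'
from cell import arm
import cv2, numpy as np
from h import *
m=arm.camera_model("wrist");p,d=arm.capture("wrist");cv2.imwrite("pics/w1.png",p[:,:,::-1]);np.savez("pics/w1.npz",p=p,d=d,**{k:np.array(v) for k,v in m.items()})
print(np.round(m["T"],2).tolist())
p,P=cloud("pics/w1.npz");r,g,b=p[...,0],p[...,1],p[...,2];Z=P[...,2]
red=(r>120)&(g<90)&(b<90);q=P[red];q=q[np.abs(q[:,2]-155.5)<5];print(len(q),np.median(q,0),cv2.minEnclosingCircle(q[:,:2].astype(np.float32)))
bl=(b>r+50)&(b>g+40)&(Z>100);q=P[bl]
for s in(q[q[:,1]>-117],q[q[:,1]<-117]):
  if len(s):print("tab",len(s),s.mean(0),s.min(0),s.max(0))
E
```

```text
row [ 0.59 -2.91 -0.18] [ 0.0001 -0.      0.0081] yaw 3.1142 ee [ 519.67 -114.1   259.82] q [ 0.153  0.116 -0.287 -0.    -1.168 -1.751] F [-0.6  0.   0.6] M [0.03 0.   0.03] t 2.35 84.59925019250248 0.0
[[0.03, 0.96, 0.27, 450.39], [1.0, -0.03, -0.01, -111.96], [0.0, 0.27, -0.96, 383.12], [0.0, 0.0, 0.0, 1.0]]
897 [ 511.03266045 -115.92903728  154.63245324] ((515.6627197265625, -115.99470520019531), 29.775726318359375)
tab 91 [517.59516217 -86.31100615 148.13018432] [509.62413052 -88.24531092 134.29007846] [526.89119619 -84.16846528 150.21560482]
tab 88 [ 515.95322904 -145.88979043  148.0924208 ] [ 507.46199526 -150.62699273  103.68401917] [ 538.19592227 -143.1008617   154.5716025 ]
```

View pics/w1.png

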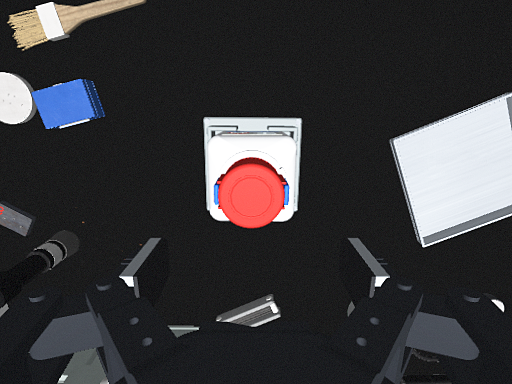

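The wrist view shows the cap at about (252,194) with tabs at (217,193) and (287,193), centred between the fingers. The cap axis is therefore about (518,-116.3), and I'll descend to the grip height there.

Converted, 114 mm / 1000 = 0.114, 1.6 mm / 1000 = 0.0016, 0.004 rad / 3.1416 = 0.0013.

Emit:
run_rows:
  rows:
    - [0.0008,-0.001,0.03,0,0,0.0013]
    - [0.0016,-0.0022,0.06,0,0,0.0013]
    - [0.0016,-0.0022,0.085,0,0,0.0013]
    - [0.0016,-0.0022,0.1,0,0,0.0013]
    - [0.0016,-0.0022,0.11,0,0,0.0013]
    - [0.0016,-0.0022,0.114,0,0,0.0013]
    - [0.0016,-0.0022,0.114,0,0,0.0013]
    - [0.0016,-0.0022,0.114,0,0,0.0013]

```text
clock: 3.4
ee_pos: [518.6, -116.8, 146.5]
tool_rot: [0.001, 0.017, 1.0, 0.0]
force: [-0.9, -0.4, 0.6]
finger_gap: 85.1
grip_force: 0.0
```

```bash
python3 goal.py 518 -116.3 145.5 -3.172
```

```text
row [0.64 0.46 0.96] [ 0.0001  0.0011 -0.0026] yaw 3.1085 ee [ 518.62 -116.79  146.46] q [ 0.148  0.218 -0.445  0.    -0.907 -1.752] F [-0.9 -0.4  0.6] M [-0.01 -0.01 -0.01] t 3.4 85.10957041642567 0.0
```

Converted, 0.5 mm / 1000 = 0.0005.

Emit:
run_rows:
  rows:
    - [0.0005,0,0.0005,0,0,0]
    - [0.0005,0,0.0005,0,0,0]
    - [0.0005,0,0.0005,0,0,0]
    - [0.0005,0,0.0005,0,0,0]
    - [0.0005,0,0.0005,0,0,0]
    - [0.0005,0,0.0005,0,0,0]
    - [0.0005,0,0.0005,0,0,0]
    - [0.0005,0,0.0005,0,0,0]
  jaw: 40

```text
clock: 4.4
ee_pos: [518.4, -116.8, 147.0]
tool_rot: [0.001, 0.016, 1.0, -0.0]
force: [-3.6, 1.5, 11.5]
finger_gap: 53.9
grip_force: 63.2
```

```bash
python3 goal.py 518 -116.3 145.5 -3.172
```

```text
row [0.4  0.49 1.51] [-0.0002  0.0021 -0.0021] yaw 3.1091 ee [ 518.38 -116.8   147.01] q [ 1.480e-01  2.160e-01 -4.460e-01  1.000e-03 -9.070e-01 -1.752e+00] F [-3.6  1.5 11.5] M [0.89 1.32 0.05] t 4.4 53.85000476189005 63.15941038003075
```

Converted, -1.3 mm / 1000 = -0.0013, -1.2 mm / 1000 = -0.0012, -0.6 rad / 3.1416 = -0.191.

Emit:
run_rows:
  rows:
    - [0,0,-0.0005,0,0,-0.0318]
    - [0,0,-0.0007,0,0,-0.0637]
    - [0,0,-0.0009,0,0,-0.0955]
    - [0,0,-0.001,0,0,-0.1273]
    - [0,0,-0.0012,0,0,-0.1592]
    - [0,0,-0.0013,0,0,-0.191]

```text
clock: 5.15
ee_pos: [518.2, -116.9, 147.1]
tool_rot: [0.001, -0.281, 0.96, -0.0]
force: [-0.3, -1.1, 0.3]
finger_gap: 54.2
grip_force: 62.7
```

```bash
python3 goal.py 518 -116.3 145.5 -3.172
```

```text
row [-0.18  0.57  1.64] [-5.000e-04  1.000e-03  6.007e-01] yaw -2.5713 ee [ 518.16 -116.88  147.14] q [ 0.148  0.216 -0.445  0.    -0.908 -1.149] F [-0.3 -1.1  0.3] M [-0.39 -0.13 -0.02] t 5.15 54.19972987314678 62.74564197352447
```

Converted, -2.9 mm / 1000 = -0.0029, -2.6 mm / 1000 = -0.0026, -1.8 rad / 3.1416 = -0.573.

Emit:
run_rows:
  rows:
    - [0,0,-0.0003,0,0,-0.0573]
    - [0,0,-0.0006,0,0,-0.1146]
    - [0,0,-0.0009,0,0,-0.1719]
    - [0,0,-0.0012,0,0,-0.2292]
    - [0,0,-0.0014,0,0,-0.2865]
    - [0,0,-0.0017,0,0,-0.3438]
    - [0,0,-0.002,0,0,-0.4011]
    - [0,0,-0.0023,0,0,-0.4584]
    - [0,0,-0.0026,0,0,-0.5157]
    - [0,0,-0.0029,0,0,-0.573]

```text
clock: 6.4
ee_pos: [518.6, -116.7, 150.0]
tool_rot: [-0.0, 0.927, -0.375, 0.001]
force: [2.9, 0.1, 0.7]
finger_gap: 54.0
grip_force: 63.0
```

```bash
python3 goal.py 518 -116.3 145.5 -3.172
```

```text
row [-0.74  0.17  4.52] [-2.4000e-03  1.2000e-03  2.4033e+00] yaw -0.7687 ee [ 518.64 -116.69  150.02] q [ 0.148  0.213 -0.441  0.    -0.914  0.654] F [2.9 0.1 0.7] M [ 0.15 -0.78 -0.07] t 6.4 53.9795150162874 63.015844574110815
```

Converted, -2.9 mm / 1000 = -0.0029, -2.6 mm / 1000 = -0.0026, -1.8 rad / 3.1416 = -0.573.

Emit:
run_rows:
  rows:
    - [0,0,-0.0003,0,0,-0.0573]
    - [0,0,-0.0006,0,0,-0.1146]
    - [0,0,-0.0009,0,0,-0.1719]
    - [0,0,-0.0012,0,0,-0.2292]
    - [0,0,-0.0014,0,0,-0.2865]
    - [0,0,-0.0017,0,0,-0.3438]
    - [0,0,-0.002,0,0,-0.4011]
    - [0,0,-0.0023,0,0,-0.4584]
    - [0,0,-0.0026,0,0,-0.5157]
    - [0,0,-0.0029,0,0,-0.573]

```text
clock: 7.65
ee_pos: [518.4, -116.9, 152.9]
tool_rot: [0.0, 0.87, 0.493, 0.001]
force: [1.3, -0.3, 0.2]
finger_gap: 54.0
grip_force: 63.0
```

```bash
python3 goal.py 518 -116.3 145.5 -3.172
python3 - <<'E'
from cell import arm
import cv2
p,d=arm.capture("side");cv2.imwrite("pics/s2.png",cv2.resize(p[120:320,120:320,::-1],(500,500),interpolation=2))
E
```

```text
row [ 0.26 -0.69  7.38] [ 1.7000e-03  1.1000e-03 -2.0799e+00] yaw 1.0313 ee [ 518.45 -116.88  152.88] q [ 0.148  0.21  -0.438  0.    -0.921  2.454] F [ 1.3 -0.3  0.2] M [-0.3  -0.51 -0.04] t 7.65 54.01195155091575 63.03224679257255
```

View pics/s2.png

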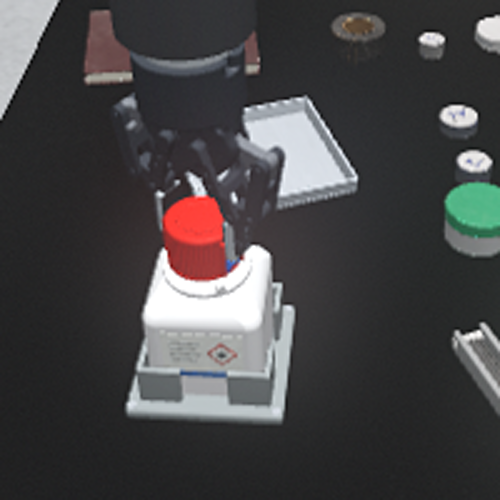

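The side view shows the cap turned with the gripper and raised, with a tab now at the right under the finger (crop (232,265)). I'll finish this stroke, let go, and swing back 270° to regrip on the ribbed skirt.

Converted, -0.7 mm / 1000 = -0.0007, -0.6 mm / 1000 = -0.0006, -0.45 rad / 3.1416 = -0.1432.

Emit:
run_rows:
  rows:
    - [0,0,-0.0003,0,0,-0.0573]
    - [0,0,-0.0006,0,0,-0.1146]
    - [0,0,-0.0007,0,0,-0.1432]
    - [0,0,-0.0007,0,0,-0.1432]

```text
clock: 8.2
ee_pos: [518.6, -116.8, 153.6]
tool_rot: [0.001, 0.741, 0.672, 0.001]
force: [2.9, -0.8, 1.2]
finger_gap: 54.6
grip_force: 63.3
```

```bash
python3 goal.py 518 -116.3 145.5 -3.172
```

```text
row [ 0.39 -0.62  8.07] [ 1.6000e-03  1.4000e-03 -1.6387e+00] yaw 1.4725 ee [ 518.56 -116.75  153.57] q [ 0.148  0.209 -0.437  0.    -0.923  2.895] F [ 2.9 -0.8  1.2] M [ 0.07 -1.06  0.05] t 8.2 54.58243032812388 63.29702663271746
```

Emit:
run_rows:
  rows:
    - [0,0,0,0,0,0]
    - [0,0,0,0,0,0]
    - [0,0,0,0,0,0]
    - [0,0,0,0,0,0]
    - [0,0,0,0,0,0]
    - [0,0,0,0,0,0]
  jaw: 85

```text
clock: 8.95
ee_pos: [517.7, -116.8, 153.1]
tool_rot: [0.0, 0.74, 0.672, -0.0]
force: [0.3, 0.6, -0.6]
finger_gap: 85.0
grip_force: 0.0
```

Emit:
run_rows:
  rows:
    - [0,0,0,0,0,0.0573]
    - [0,0,0,0,0,0.1146]
    - [0,0,0,0,0,0.1719]
    - [0,0,0,0,0,0.2292]
    - [0,0,0,0,0,0.2865]
    - [0,0,0,0,0,0.3438]
    - [0,0,0,0,0,0.4011]
    - [0,0,0,0,0,0.4584]
    - [0,0,0,0,0,0.5157]
    - [0,0,0,0,0,0.573]

```text
clock: 10.2
ee_pos: [517.7, -116.8, 153.1]
tool_rot: [-0.0, 0.986, -0.165, -0.0]
force: [0.3, -0.3, 1.0]
finger_gap: 85.1
grip_force: 0.0
```

Emit:
run_rows:
  rows:
    - [0,0,0,0,0,0.0573]
    - [0,0,0,0,0,0.1146]
    - [0,0,0,0,0,0.1719]
    - [0,0,0,0,0,0.2292]
    - [0,0,0,0,0,0.2865]
    - [0,0,0,0,0,0.3438]
    - [0,0,0,0,0,0.4011]
    - [0,0,0,0,0,0.4584]
    - [0,0,0,0,0,0.5157]
    - [0,0,0,0,0,0.573]

```text
clock: 11.45
ee_pos: [517.7, -116.8, 153.1]
tool_rot: [-0.0, -0.484, 0.875, 0.0]
force: [0.8, 0.9, 1.1]
finger_gap: 84.7
grip_force: 0.0
```

Emit:
run_rows:
  rows:
    - [0,0,0,0,0,0.0573]
    - [0,0,0,0,0,0.1146]
    - [0,0,0,0,0,0.1719]
    - [0,0,0,0,0,0.2292]
    - [0,0,0,0,0,0.2865]
    - [0,0,0,0,0,0.3438]
    - [0,0,0,0,0,0.354]
    - [0,0,0,0,0,0.354]

```text
clock: 12.45
ee_pos: [517.7, -116.8, 153.1]
tool_rot: [-0.0, 0.046, 0.999, -0.0]
force: [0.0, -0.2, -1.2]
finger_gap: 84.7
grip_force: 0.0
```

```bash
python3 goal.py 518 -116.3 145.5 -3.172
python3 - <<'E'
from cell import arm
import cv2
p,d=arm.capture("side");cv2.imwrite("pics/s3.png",cv2.resize(p[120:320,120:320,::-1],(500,500),interpolation=2))
E
```

```text
row [-0.26  0.52  7.6 ] [-0.     -0.     -0.0618] yaw 3.0494 ee [ 517.69 -116.8   153.1 ] q [ 0.148  0.209 -0.438  0.    -0.924 -1.811] F [ 0.  -0.2 -1.2] M [-0.03  0.01 -0.02] t 12.45 84.73258069941292 0.0
```

View pics/s3.png

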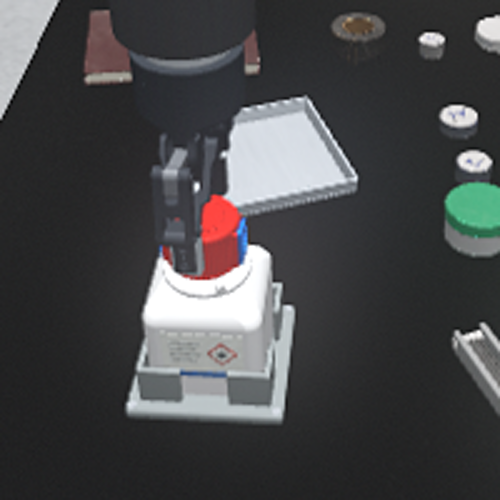

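The side view shows the fingers now across ±y and a blue tab to the right at (243,238), 90° from the fingers. I'll grip the skirt and turn.

Converted, -0.5 mm / 1000 = -0.0005.

Emit:
run_rows:
  rows:
    - [-0.0005,0,0,0,0,0]
    - [-0.0005,0,0,0,0,0]
    - [-0.0005,0,0,0,0,0]
    - [-0.0005,0,0,0,0,0]
    - [-0.0005,0,0,0,0,0]
    - [-0.0005,0,0,0,0,0]
    - [-0.0005,0,0,0,0,0]
    - [-0.0005,0,0,0,0,0]
  jaw: 40

```text
clock: 13.5
ee_pos: [518.6, -116.8, 153.4]
tool_rot: [0.0, 0.047, 0.999, -0.0]
force: [2.3, 0.7, 4.6]
finger_gap: 53.9
grip_force: 62.5
```

```bash
python3 goal.py 518 -116.3 145.5 -3.172
```

```text
row [0.64 0.48 7.86] [-0.      0.0008 -0.0646] yaw 3.0466 ee [ 518.59 -116.84  153.36] q [ 0.148  0.21  -0.437  0.    -0.924 -1.814] F [2.3 0.7 4.6] M [-0.15 -0.68  0.03] t 13.5 53.890228546751615 62.479534452577354
```

Emit:
run_rows:
  rows:
    - [0,0,-0.0005,0,0,-0.0573]
    - [0,0,-0.0008,0,0,-0.1146]
    - [0,0,-0.0011,0,0,-0.1719]
    - [0,0,-0.0014,0,0,-0.2292]
    - [0,0,-0.0016,0,0,-0.2865]
    - [0,0,-0.0019,0,0,-0.3438]
    - [0,0,-0.0022,0,0,-0.4011]
    - [0,0,-0.0025,0,0,-0.4584]
    - [0,0,-0.0028,0,0,-0.5157]
    - [0,0,-0.0031,0,0,-0.573]

```text
clock: 14.75
ee_pos: [518.1, -117.0, 156.2]
tool_rot: [0.0, 0.755, -0.656, 0.0]
force: [0.4, -1.5, 3.6]
finger_gap: 54.0
grip_force: 62.7
```

```bash
python3 goal.py 518 -116.3 145.5 -3.172
```

```text
row [-0.69  0.04 10.75] [-0.0000e+00 -2.0000e-04  1.7409e+00] yaw -1.4311 ee [ 518.13 -116.98  156.25] q [ 0.147  0.207 -0.433  0.    -0.931 -0.008] F [ 0.4 -1.5  3.6] M [-0.4  -0.41 -0.16] t 14.75 54.029500711771995 62.661833362217294
```

Converted, -3.1 mm / 1000 = -0.0031, -2.8 mm / 1000 = -0.0028, -1.8 rad / 3.1416 = -0.573.

Emit:
run_rows:
  rows:
    - [0,0,-0.0005,0,0,-0.0573]
    - [0,0,-0.0008,0,0,-0.1146]
    - [0,0,-0.0011,0,0,-0.1719]
    - [0,0,-0.0014,0,0,-0.2292]
    - [0,0,-0.0017,0,0,-0.2865]
    - [0,0,-0.002,0,0,-0.3438]
    - [0,0,-0.0023,0,0,-0.4011]
    - [0,0,-0.0026,0,0,-0.4584]
    - [0,0,-0.0028,0,0,-0.5157]
    - [0,0,-0.0031,0,0,-0.573]

```text
clock: 16.0
ee_pos: [518.1, -116.8, 159.1]
tool_rot: [-0.0, 0.983, 0.183, -0.0]
force: [1.0, 0.2, 3.3]
finger_gap: 53.9
grip_force: 62.8
```

```bash
python3 goal.py 518 -116.3 145.5 -3.172
```

```text
row [ 0.11 -0.46 13.65] [-4.0000e-04 -3.0000e-04 -2.7423e+00] yaw 0.3689 ee [ 518.07 -116.77  159.15] q [ 0.148  0.203 -0.429 -0.    -0.938  1.792] F [1.  0.2 3.3] M [ 0.03 -0.48 -0.1 ] t 16.0 53.882421252634714 62.844385015487205
```

Emit:
run_rows:
  rows:
    - [0,0,-0.0003,0,0,-0.0573]
    - [0,0,-0.0006,0,0,-0.1146]
    - [0,0,-0.0009,0,0,-0.1719]
    - [0,0,-0.0012,0,0,-0.2292]
    - [0,0,-0.0014,0,0,-0.2865]
    - [0,0,-0.0017,0,0,-0.3438]
    - [0,0,-0.0017,0,0,-0.3438]

```text
clock: 16.88
ee_pos: [517.7, -116.8, 160.8]
tool_rot: [-0.0, 0.751, 0.66, -0.0]
force: [-0.7, 0.8, 4.1]
finger_gap: 54.0
grip_force: 62.8
```

```bash
python3 goal.py 518 -116.3 145.5 -3.172
```

```text
row [ 0.57  0.21 15.31] [-7.0000e-04 -7.0000e-04 -1.6693e+00] yaw 1.4419 ee [ 517.74 -116.84  160.81] q [ 0.148  0.202 -0.428 -0.    -0.943  2.865] F [-0.7  0.8  4.1] M [0.26 0.09 0.05] t 16.875 54.012191946480414 62.83475523814559
```

Converted, -4 mm / 1000 = -0.004, -3 mm / 1000 = -0.003.

Emit:
run_rows:
  rows:
    - [0,0,-0.001,0,0,0]
    - [0,0,-0.002,0,0,0]
    - [0,0,-0.003,0,0,0]
    - [0,0,-0.004,0,0,0]
    - [0,0,-0.004,0,0,0]

```text
clock: 17.5
ee_pos: [518.2, -116.8, 165.0]
tool_rot: [-0.0, 0.751, 0.66, 0.0]
force: [-0.1, -0.2, -0.6]
finger_gap: 53.6
grip_force: 63.1
```

```bash
python3 goal.py 518 -116.3 145.5 -3.172
```

```text
row [ 0.51 -0.23 19.53] [ 0.0000e+00 -1.0000e-04 -1.6683e+00] yaw 1.4429 ee [ 518.17 -116.84  165.03] q [ 0.148  0.197 -0.422 -0.    -0.952  2.866] F [-0.1 -0.2 -0.6] M [ 0.   -0.   -0.04] t 17.5 53.636846684304565 63.10244603533647
```

Converted, -60 mm / 1000 = -0.06, -50 mm / 1000 = -0.05.

Emit:
run_rows:
  rows:
    - [0,0,-0.01,0,0,0]
    - [0,0,-0.02,0,0,0]
    - [0,0,-0.03,0,0,0]
    - [0,0,-0.04,0,0,0]
    - [0,0,-0.05,0,0,0]
    - [0,0,-0.06,0,0,0]
    - [0,0,-0.06,0,0,0]
    - [0,0,-0.06,0,0,0]

```text
clock: 18.5
ee_pos: [517.9, -116.8, 224.7]
tool_rot: [-0.0, 0.751, 0.661, -0.0]
force: [0.6, -0.6, -1.2]
finger_gap: 54.1
grip_force: 63.2
```

```bash
python3 goal.py 537 168 225 1.443
python3 - <<'E'
from cell import arm
import cv2
p,d=arm.capture("side");cv2.imwrite("pics/s4.png",cv2.resize(p[70:320,120:370,::-1],(500,500),interpolation=2))
E
```

```text
row [ 2.8492e+02 -1.7370e+01 -2.8000e-01] [-0.0005 -0.0001  0.0001] yaw 1.4431 ee [ 517.94 -116.82  224.7 ] q [ 0.148  0.141 -0.341 -0.    -1.089  2.866] F [ 0.6 -0.6 -1.2] M [ 0.01 -0.03  0.02] t 18.5 54.06944922368219 63.16949857195141
```

View pics/s4.png

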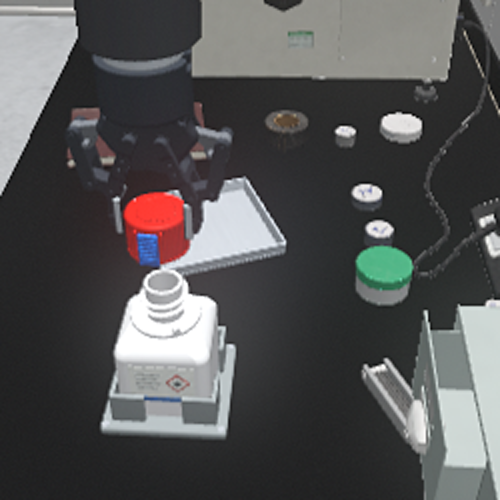

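The cap at (157,228) is off the neck, upright and held; the bottle's open neck is visible below it at (163,285). I'll carry it to the tray.

Converted, 285 mm / 1000 = 0.285, 280 mm / 1000 = 0.28.

Emit:
run_rows:
  rows:
    - [0.02,-0.001,0,0,0,0]
    - [0.055,-0.003,0,0,0,0]
    - [0.095,-0.006,0,0,0,0]
    - [0.14,-0.009,0,0,0,0]
    - [0.185,-0.011,0,0,0,0]
    - [0.225,-0.014,0,0,0,0]
    - [0.26,-0.016,0,0,0,0]
    - [0.28,-0.017,0,0,0,0]
    - [0.285,-0.017,0,0,0,0]
    - [0.285,-0.017,0,0,0,0]

```text
clock: 19.8
ee_pos: [537.4, 167.6, 224.7]
tool_rot: [-0.0, 0.751, 0.661, -0.0]
force: [0.3, -0.2, -0.9]
finger_gap: 54.2
grip_force: 63.2
```

Emit:
run_rows:
  rows:
    - [0,0,0,0,0,0]
    - [0,0,0.01,0,0,0]
    - [0,0,0.03,0,0,0]
    - [0,0,0.06,0,0,0]
    - [0,0,0.09,0,0,0]
    - [0,0,0.12,0,0,0]
    - [0,0,0.145,0,0,0]
    - [0,0,0.155,0,0,0]
    - [0,0,0.16,0,0,0]
    - [0,0,0.16,0,0,0]

```text
clock: 21.05
ee_pos: [537.9, 168.0, 65.4]
tool_rot: [0.0, 0.751, 0.661, 0.0]
force: [-0.3, 0.7, -0.5]
finger_gap: 54.1
grip_force: 63.2
```

```bash
python3 goal.py 537 168 33 1.443
python3 - <<'E'
from cell import arm
import cv2,numpy as np
from h import *
for n in("side","top"):
    p,d=arm.capture(n)
    if n=="side":cv2.imwrite("pics/s5.png",cv2.resize(p[90:270,130:330,::-1],(600,540),interpolation=2))
    m=arm.camera_model(n);np.savez("pics/t5.npz",p=p,d=d,**{k:np.array(v) for k,v in m.items()})
    p,P=cloud("pics/t5.npz");r,g,b=p[...,0],p[...,1],p[...,2]
    q=P[(r>130)&(g<90)&(b<90)&(P[...,1]>100)&(P[...,1]<240)&(P[...,0]<640)];print(n,len(q),q.min(0),q.max(0)) if len(q) else 0
E
```

```text
row [-0.17 -0.88 32.36] [ 0.0004 -0.0003  0.0002] yaw 1.4432 ee [537.87 168.05  65.36] q [ 0.65   0.366 -0.46   0.    -0.745  2.364] F [-0.3  0.7 -0.5] M [ 0.02  0.03 -0.01] t 21.05 54.07273223413602 63.19077287684195
side 365 [510.31524439 135.4129277   34.539782  ] [563.5936487  193.01732503  76.61571938]
top 32 [513.91170132 123.44647714  38.88865325] [546.26896043 157.25025091 245.18642846]
```

View pics/s5.png

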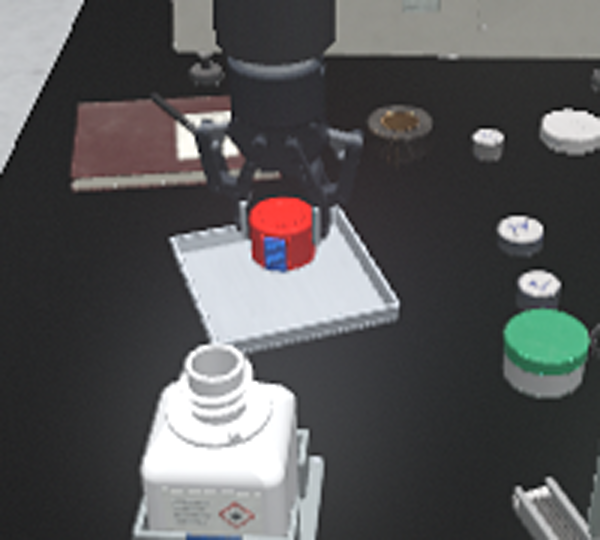

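The cap at (282,235) is held upright over the tray, about 32 mm above the floor. I'll lower it gently until it touches.

Emit:
run_rows:
  rows:
    - [0,0,0.008,0,0,0]
    - [0,0,0.016,0,0,0]
    - [0,0,0.023,0,0,0]
    - [0,0,0.027,0,0,0]
    - [0,0,0.029,0,0,0]
    - [0,0,0.03,0,0,0]
    - [0,0,0.0305,0,0,0]
    - [0,0,0.0305,0,0,0]

```text
clock: 22.15
ee_pos: [537.7, 168.0, 34.7]
tool_rot: [0.0, 0.751, 0.661, 0.0]
force: [0.2, 0.3, 1.3]
finger_gap: 54.1
grip_force: 63.2
```

```bash
python3 goal.py 537 168 33 1.443
```

```text
row [-0.13 -0.66  1.72] [ 0.0002 -0.0002  0.0003] yaw 1.4433 ee [537.67 168.05  34.72] q [ 0.65   0.409 -0.485  0.    -0.676  2.364] F [0.2 0.3 1.3] M [-0.06  0.15  0.03] t 22.15 54.08738375979141 63.24311985896202
```

Emit:
run_rows:
  rows:
    - [0,0,0.0003,0,0,0]
    - [0,0,0.0006,0,0,0]
    - [0,0,0.0009,0,0,0]
    - [0,0,0.0012,0,0,0]
    - [0,0,0.0012,0,0,0]

```text
clock: 22.78
ee_pos: [537.7, 168.1, 34.6]
tool_rot: [0.0, 0.751, 0.661, 0.0]
force: [-4.2, -0.9, 13.1]
finger_gap: 54.0
grip_force: 64.9
```

```bash
python3 goal.py 537 168 33 1.443
```

```text
row [-0.16 -0.72  1.63] [ 0.0007 -0.0003  0.0006] yaw 1.4436 ee [537.74 168.07  34.63] q [ 0.65   0.409 -0.486  0.    -0.676  2.364] F [-4.2 -0.9 13.1] M [-0.19  2.05  0.07] t 22.775 53.97703852603409 64.87138802156551
```

Contact is felt at 13 N. I'll ease off a little, open and retreat.

Converted, -0.8 mm / 1000 = -0.0008, -0.5 mm / 1000 = -0.0005.

Emit:
run_rows:
  rows:
    - [0,0,-0.0005,0,0,0]
    - [0,0,-0.0008,0,0,0]
    - [0,0,-0.0008,0,0,0]

```text
clock: 23.15
ee_pos: [537.7, 168.0, 34.7]
tool_rot: [0.0, 0.751, 0.661, 0.0]
force: [-2.4, -0.9, 7.4]
finger_gap: 53.7
grip_force: 63.9
```

Emit:
run_rows:
  rows:
    - [0,0,0,0,0,0]
    - [0,0,0,0,0,0]
    - [0,0,0,0,0,0]
    - [0,0,0,0,0,0]
    - [0,0,0,0,0,0]
    - [0,0,0,0,0,0]
  jaw: 80

```text
clock: 23.9
ee_pos: [537.6, 168.0, 34.1]
tool_rot: [-0.0, 0.751, 0.661, -0.0]
force: [-0.4, -0.1, -0.1]
finger_gap: 80.2
grip_force: 0.0
```

Emit:
run_rows:
  rows:
    - [0,0,-0.005,0,0,0]
    - [0,0,-0.015,0,0,0]
    - [0,0,-0.03,0,0,0]
    - [0,0,-0.055,0,0,0]
    - [0,0,-0.085,0,0,0]
    - [0,0,-0.12,0,0,0]
    - [0,0,-0.15,0,0,0]
    - [0,0,-0.16,0,0,0]
    - [0,0,-0.16,0,0,0]

```text
clock: 25.02
ee_pos: [537.7, 168.1, 195.0]
tool_rot: [-0.0, 0.751, 0.661, 0.001]
force: [-0.5, -0.1, -0.1]
finger_gap: 80.1
grip_force: 0.0
```

```bash
python3 - <<'E'
from cell import arm
import cv2,numpy as np
from h import *
p,d=arm.capture("side")
cv2.imwrite("pics/s6.png",cv2.resize(p[90:270,130:330,::-1],(600,540),interpolation=2))
m=arm.camera_model("side");np.savez("pics/t6.npz",p=p,d=d,**{k:np.array(v) for k,v in m.items()})
p,P=cloud("pics/t6.npz");r,g,b=p[...,0],p[...,1],p[...,2]
q=P[(r>130)&(g<90)&(b<90)&(P[...,1]>100)&(P[...,1]<240)&(P[...,0]<640)];print(len(q),q.min(0),q.max(0))
E
```

```text
343 [509.78100061 136.39723657   4.87792072] [563.57166091 191.24749165  46.36402652]
```

View pics/s6.png

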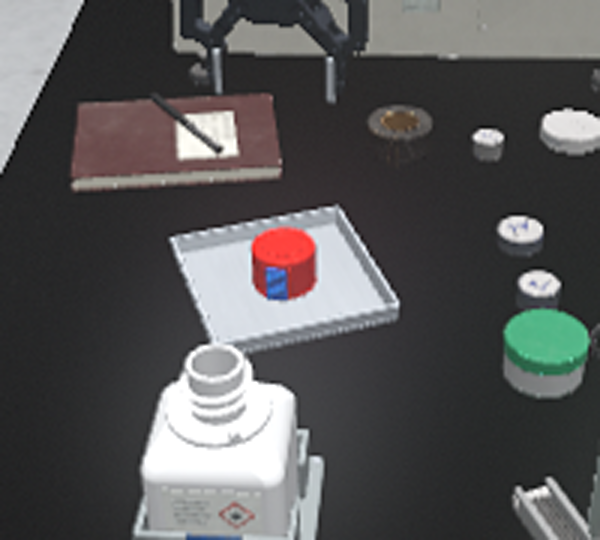

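The cap stands flat near the tray's middle at (284,263), and the gripper is clear of it.

```bash
python3 -c "
from cell import arm
print(arm.finish_job())"
```

```text
the job is handed in; nothing more can be done
None
```

The etchant bottle is open: the cap came off the neck without forcing, stands flat and thread side down near the middle of the drip tray, the gripper is clear, nothing else looks moved in the last picture, and the job is handed in (no verdict was returned).

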